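Stand the green-footed lamp stand in the drying box

ROBOT

A 6-joint arm with a two-finger parallel gripper is mounted at the origin on the work surface. World frame = base frame: x ahead of the robot, y to its left, z up, the work surface at z = 0. Lengths are in mm, angles in rad, forces in N, time in s.
With the tool pointing down it reaches from about 425 to 950 mm from the base axis. Payload 14.7 kg.
Tool frame: the origin (TCP) lies on the centre line of the jaws, within the pads' length; the fingertips stand 8 mm ahead of it and the grasp point (between the pads) lies 11 mm behind it; z points along the fingers, y is the line along which they close (so a half turn about z gives the same grasp; the last joint's range is limited). The gripper opens to 85 mm and grips with 20 to 120 N. Pads are 22 mm wide; open, the fingers measure 114 mm over their backs; the gripper's body (76 mm by 85 mm) begins 54 mm behind the grasp point. The pads swing forward as they close: fully open they stand 13 mm farther back than shut.
Start: joints at [1.235, 0.48, 1.596, -0, 1.065, -0.047], TCP at [185.097, 623.082, 239.297] pointing down, gripper open.
Joint ranges: [-2.75, 2.75], [-0.82, 2.05], [0.23, 2.67], [-1.56, 4.7], [0.09, 2.69], [-2.92, 2.92]. Speed limits (rad/s): [1.89, 1.89, 2.39, 3.01, 3.01, 3.01].

INTERFACE

Orientations are given as a 3x3 rotation matrix whose columns are the frame's x, y, z axes.
In Python, from workcell import env, imaging, job_done gives the robot as it stands. The module is installed in compiled form; this text tells all that it offers.
- The arm moves only by the shell command python3 -m crank 'ROWS' [FORCE]. ROWS is JSON, a list of rows, each a list of 7 numbers: the turn, a rotation vector about the world's x, y, z in degrees, then the shift along the world's x, y, z in cm, then the closure in counts, from 0 (fully open) to 255 (shut). A call has 1 to 8 rows; each row is the pose to reach, as a shift and turn from the pose commanded when the call began; what a row does not reach only later rows make up. A row lasts 1/10 s, in which the tool goes at most 50 mm and 8.59 degrees, less where a joint would pass 70% of its speed; a pose out of reach is approached as far as the arm can. A call with a gripper value outside its range is refused whole. The fingers move at their own pace and stop on an object; FORCE is the grip in N (left out, the last holds). Time passes only in rows, so rows that repeat a pose let the fingers close. It gives the time, the measured TCP pose, the force, the opening and the grip force at its end, in the units of the state.
- env.sense(): the state, without advancing time (a new reading comes with each control period).
- imaging.camera(name): name is "scene" or "top" or "wrist"; returns the picture (420x560x3 uint8, red, green, blue); there is no depth.
- imaging.camera_info(name): a dict with "K" (3x3 intrinsics, pixels), "k1" (the pictures are not rectified: a ray, as slopes to the right and down, at radius r is drawn at 1 + k1 r^2 times it, then the intrinsics apply), "view" (4x4, takes a point from world to camera coordinates). Camera axes: x right, y down, z forward; pixel columns grow to the right and rows downward; lengths in mm; the calibration is good to about 2 mm. A picture is of the moment at which its call begins: read the wrist's pose just before it. camera_info takes no time and is no camera call; for the wrist camera it gives the pose at the moment of the call.
- job_done(): hands the job in; it is judged then, once.
The state is a dict: "t": time; "joint_positions": joint angles; "qd": joint speeds; "effort": joint torques, N m; "eef_pos": TCP position; "orientation": TCP orientation; "force": force on the tool from outside, world axes, zero at the start; "wrist_torque": the same for the moment, N m; "grip_width": opening from 0.0 (shut) to 1.0 (fully open); "grasp_force": force on a finger pad.
Only numpy, scipy, OpenCV 4.12 (cv2) and the standard library are available. Lean on these libraries where they do the work, as an engineer would, in place of code of your own. Each camera call takes 0.05 s, during which the arm holds its last target. There are 200 camera calls.

TASK

The turned lamp stand with the freshly painted green foot has to dry out of the sawdust: put it in the drying box with the blue lid, foot inside and stem standing up through the slot. The foot is wider than the slot, so tilt the stand to slip the foot in edge first, then right it inside and set it upright on the box floor before you let go. Leave the other two lamp stands where they stand.

Things in the scene. Friction and masses are not known exactly. Their poses are not given: they have to be found in the camera images.
- green_stand_mid (a point): Centre of the lamp stand with a green foot: round foot 116 mm across, 12 mm thick; pale round upright stem 20 mm thick, its top 12 mm a brass fitting; 180 mm tall, about 0.2 kg. The point is on the stem's axis, 90 mm above the foot's underside; z points up the stem. Same from every side. The stem is free to grip 30 to 165 mm above the underside. Starts upright on the table.
- slot (a point): Centre of the slot in the drying box's lid, at the lid's upper face, 86 mm above the table. x points across the slot (98 mm wide), y along it (180 mm, full inner length), z up. Fixed plywood box, outside 212 (x) by 192 (y) by 86 mm high, walls 6 mm; lid: two blue boards 6 mm thick either side of the slot; inside 200 by 180 by 74 mm high; floor 80 mm below this point.
- pale_stand_mid (a point): Centre of a bystander lamp stand of the same shape and size with a pale wooden foot and stem; the point lies on the stem's axis, 90 mm above its underside. To be left alone.
- dark_stand_mid (a point): Centre of a bystander lamp stand of the same shape and size with a dark brown foot and stem; the point lies on the stem's axis, 90 mm above its underside. To be left alone.
Things that resemble listed ones, but are neither listed nor needed, are in the scene too. What is shaped like the part that bears green_stand_mid but pink or purple is not meant.

How it is judged:
By the outcome, as a careful person would: the job done as asked, in the order asked, and still so for the second after the job is handed in, with the robot touching nothing.
It also fails if it takes over 45 s, if anything falls off the work surface, if the arm or the gripper's body presses on something with over 40 N, if the wrist force passes 120 N, or if a joint passes its speed limit or range.

## Working session

There is one attempt and no reset: what is moved stays moved. The work goes in short steps, Python scripts to look and compute and a shell command to move; the robot and the scene stay as the last step left them, time stands still between calls to the robot, and variables do not carry over. Pictures are saved under pics/ and viewed, at most 13 in all, crops included, and the job is handed in when it is done.

```bash
mkdir -p pics
python3 - <<'E'
from workcell import env, imaging
import cv2, numpy as np
s=env.sense();print(s['t'],s['eef_pos'],s['orientation'])
a=imaging.camera("scene");b=imaging.camera("top")
cv2.imwrite("pics/scene.png",a[:,:,::-1]);cv2.imwrite("pics/top.png",b[:,:,::-1])
for n in("scene","top"):
    i=imaging.camera_info(n);print(n,np.round(i['K'],1).tolist(),i['k1'],np.round(i['view'],3).tolist())
E
```

```text
0.0 [184.95197949 622.69718154 238.68058855] [[-9.58599024e-01  2.84759102e-01 -4.06132375e-04]
 [ 2.84759385e-01  9.58598334e-01 -1.15152059e-03]
 [ 6.14118503e-05 -1.21949651e-03 -9.99999255e-01]]
scene [[412.9, 0.0, 278.7], [0.0, 412.9, 216.2], [0.0, 0.0, 1.0]] -0.12489826187088766 [[-0.713, 0.701, -0.003, 345.379], [0.544, 0.551, -0.633, -212.782], [-0.442, -0.453, -0.774, 998.016], [0.0, 0.0, 0.0, 1.0]]
top [[440.1, 0.0, 273.6], [0.0, 440.1, 212.1], [0.0, 0.0, 1.0]] -0.13838290163620082 [[0.023, -0.999, -0.032, -7.4], [-0.998, -0.021, -0.054, 498.302], [0.053, 0.033, -0.998, 1095.259], [0.0, 0.0, 0.0, 1.0]]
```

View pics/scene.png

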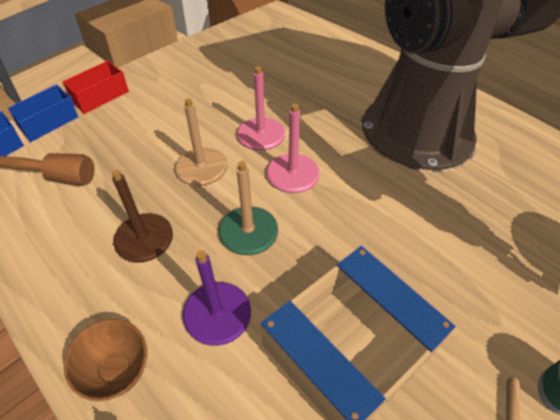

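View pics/top.png

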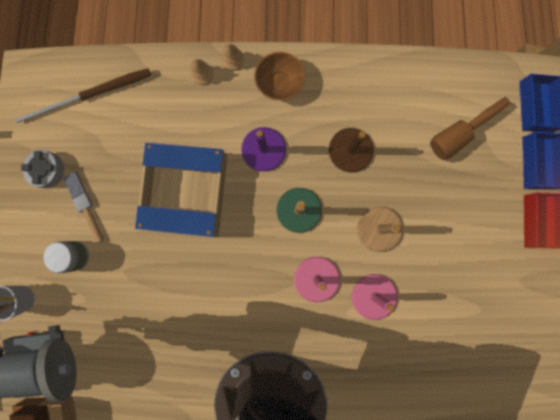

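```bash
cat > h.py <<'E'
from workcell import env, imaging
import cv2, numpy as np
def ray(n,px,z,info=None):
    i=info or imaging.camera_info(n);V=np.array(i['view'])
    d=cv2.undistortPoints(np.array(px,float).reshape(-1,1,2),np.array(i['K']),np.array([i['k1'],0,0,0.]))[:,0]
    d=np.c_[d,np.ones(len(d))]@V[:3,:3]; o=-V[:3,:3].T@V[:3,3]
    return o+d*((z-o[2])/d[:,2])[:,None]
def proj(n,p,info=None):
    i=info or imaging.camera_info(n);V=np.array(i['view'])
    return cv2.projectPoints(np.array(p,float).reshape(-1,1,3),cv2.Rodrigues(V[:3,:3])[0],V[:3,3],np.array(i['K']),np.array([i['k1'],0,0,0.]))[0][:,0]
def blobs(im,lo,hi,amin=100):
    m=cv2.inRange(cv2.cvtColor(im,cv2.COLOR_RGB2HSV),lo,hi)
    m=cv2.morphologyEx(m,cv2.MORPH_OPEN,np.ones((3,3)))
    c,_=cv2.findContours(m,cv2.RETR_EXTERNAL,cv2.CHAIN_APPROX_NONE)
    return [k for k in c if cv2.contourArea(k)>amin]
E
python3 - <<'E'
from h import *
for n in("scene","top"):
    im=cv2.imread(f"pics/{n}.png")[:,:,::-1].copy()
    for c in blobs(im,(65,90,30),(95,255,140)):
        w=ray(n,c,12)[:,:2].astype(np.float32)
        print(n,'green',cv2.boundingRect(c),np.round(cv2.minEnclosingCircle(w),1) if 0 else cv2.minEnclosingCircle(w))
    for c in blobs(im,(100,120,60),(118,255,255)):
        w=ray(n,c,86)[:,:2].astype(np.float32)
        print(n,'blue',cv2.boundingRect(c),cv2.minAreaRect(w),cv2.boxPoints(cv2.minAreaRect(w)).round().tolist())
# feet of others by top view
for nm,px in dict(pale=(380,229),dark=(351,150),purple=(264,149),pink1=(318,279)).items(): print(nm,ray("top",[px],10).round())
E
```

```text
scene green (220, 209, 56, 45) ((511.4063720703125, -58.01076126098633), 55.233001708984375)
scene blue (262, 302, 121, 118) ((625.0125122070312, 222.97674560546875), (189.70205688476562, 56.48517990112305), 85.98458862304688) [[590.0, 130.0], [647.0, 126.0], [660.0, 316.0], [603.0, 320.0]]
scene blue (339, 251, 114, 99) ((471.2239990234375, 235.199951171875), (188.29742431640625, 56.08487319946289), 85.43650817871094) [[436.0, 144.0], [492.0, 139.0], [507.0, 327.0], [451.0, 331.0]]
scene blue (0, 113, 22, 42) ((744.9945678710938, -608.2949829101562), (173.6751708984375, 47.73341751098633), 71.73395538330078) [[695.0, -683.0], [740.0, -698.0], [795.0, -533.0], [750.0, -518.0]]
scene blue (10, 86, 66, 54) ((655.2916259765625, -615.924072265625), (177.62130737304688, 135.4486083984375), 87.24976348876953) [[583.0, -701.0], [719.0, -708.0], [727.0, -530.0], [592.0, -524.0]]
top blue (137, 207, 78, 28) ((469.3337097167969, 236.423583984375), (187.3986053466797, 51.440589904785156), 85.30778503417969) [[436.0, 145.0], [487.0, 141.0], [503.0, 328.0], [451.0, 332.0]]
top blue (144, 145, 77, 26) ((622.2041625976562, 224.59494018554688), (186.5469512939453, 51.10101318359375), 85.96629333496094) [[590.0, 133.0], [641.0, 130.0], [654.0, 316.0], [603.0, 319.0]]
top blue (524, 130, 36, 58) ((640.3302001953125, -658.9436645507812), (97.56200408935547, 146.21041870117188), 87.85237884521484) [[565.0, -705.0], [712.0, -710.0], [715.0, -613.0], [569.0, -607.0]]
top blue (521, 75, 39, 55) ((783.42724609375, -664.7689208984375), (110.57567596435547, 142.62030029296875), 88.77935791015625) [[711.0, -719.0], [854.0, -722.0], [856.0, -611.0], [713.0, -608.0]]
pale [[ 462. -266.   10.]]
dark [[ 661. -190.   10.]]
purple [[659.  32.  10.]]
pink1 [[ 333. -112.   10.]]
```

```bash
cat >> h.py <<'E'
from scipy.spatial.transform import Rotation as Ro
SY=np.array([.078,.997,0])/np.linalg.norm([.078,.997,0]); SX=np.array([SY[1],-SY[0],0]); SC=np.array([547,230.3,86.])
E
cat > plan.py <<'E'
import numpy as np,heapq
def seg(a,b,n): return np.linspace(a,b,n)
# stand outline in (w across, s along stem); gripper relative tilt -20deg about s=145
P=np.vstack([seg((-58,0),(58,0),30),seg((-58,12),(58,12),30),seg((-58,0),(-58,12),4),seg((58,0),(58,12),4),seg((-10,12),(-10,180),40),seg((10,12),(10,180),40)])
a=np.radians(-20);d=np.array([np.sin(a),np.cos(a)]);e=np.array([d[1],-d[0]]);G=np.array([0,145.])
P=np.vstack([P]+[G+seg(-19,54,12)[:,None]*d+w*e for w in(-14,14)]+[G+54*d+seg(-43,43,12)[:,None]*e,G+54*d+seg(0,120,12)[:,None]*d+43*e,G+54*d+seg(0,120,12)[:,None]*d-43*e])
B=[(49,106,80,86),(-106,-49,80,86),(100,106,0,86),(-106,-100,0,86)]
def clr(u,z,th):
    t=np.radians(th);x=u+P[:,0]*np.cos(t)+P[:,1]*np.sin(t);y=z-P[:,0]*np.sin(t)+P[:,1]*np.cos(t)
    c=(y-6).min()+5   # floor: allow contact at 0
    for x0,x1,y0,y1 in B:
        dx=np.maximum(np.maximum(x0-x,x-x1),0);dy=np.maximum(np.maximum(y0-y,y-y1),0)
        c=min(c,np.hypot(dx,dy).min())
    return min(c,15)
U=np.arange(-40,61,4);Z=np.arange(6,171,4);T=np.arange(0,61,5)
C=np.array([[[clr(u,z,t) for t in T] for z in Z] for u in U])
st=(int(np.where(U==0)[0][0]),len(Z)-1,0);best={};q=[(-99,0,st,None)];goal=(st[0],0,0)
# Bottleneck first
bc={st:15};h=[(-15,st)]
while h:
    c,n=heapq.heappop(h)
    for k in range(3):
        for s in(-1,1):
            m=list(n);m[k]+=s;m=tuple(m)
            if all(0<=m[i]<C.shape[i] for i in range(3)):
                v=min(-c,C[m] if m!=goal else 99)
                if v>bc.get(m,0): bc[m]=v;heapq.heappush(h,(-v,m))
print('bottleneck',bc.get(goal))
b=bc[goal]-.01
# shortest path with cost favouring clearance
D={st:0};par={};h=[(0,st)]
while h:
    c,n=heapq.heappop(h)
    if c>D[n]:continue
    if n==goal:break
    for k in np.ndindex(3,3,3):
        m=tuple(np.array(n)+np.array(k)-1)
        if all(0<=m[i]<C.shape[i] for i in range(3)) and (C[m]>=b or m==goal):
            w=c+np.linalg.norm(np.array(k)-1.)*(1+3*np.exp(-C[m]/3))
            if w<D.get(m,1e9):D[m]=w;par[m]=n;heapq.heappush(h,(w,m))
p=[goal]
while p[-1]!=st:p.append(par[p[-1]])
for m in p[::-1]:print(U[m[0]],Z[m[1]],T[m[2]],round(float(C[m]),1))
E
python3 plan.py
python3 - <<'E'
from h import *
R=Ro.from_rotvec(-np.radians(20)*SY)*Ro.from_euler('z',12.2,degrees=True)
print(np.degrees(R.as_rotvec()))
E
```

```text
bottleneck 9.0
0 170 0 15.0
0 166 5 15.0
0 162 10 15.0
0 158 15 15.0
0 154 15 15.0
0 150 15 15.0
0 146 15 15.0
0 142 15 15.0
0 138 15 15.0
-4 134 20 15.0
-8 130 25 15.0
-12 126 30 15.0
-16 122 35 15.0
-16 118 35 13.6
-16 114 35 11.5
-16 110 35 10.6
-16 106 35 10.6
-16 102 35 10.7
-16 98 35 11.9
-16 94 35 14.2
-12 90 35 14.9
-8 86 35 15.0
-4 82 35 15.0
0 78 35 15.0
4 74 30 15.0
8 70 30 14.7
12 66 25 9.6
16 62 20 10.5
16 58 20 10.7
16 54 15 11.5
16 50 15 12.6
12 46 10 13.5
12 42 10 15.0
12 38 10 15.0
12 34 10 15.0
12 30 10 15.0
8 26 5 15.0
4 22 5 15.0
0 18 0 15.0
0 14 0 13.0
0 10 0 9.0
0 6 0 5.0
[ -3.67678749 -19.69729875  12.07568353]
```

```bash
python3 -m crank '[[0,0,0,4,-4,6,0],[0,0,0,12,-20,9,0],[0,0,0,15,-25,9,0],[0,0,0,17,-30,9,0],[0,0,0,19,-35,9,0],[0,0,0,21,-39,9,0],[0,0,0,23,-44,9,0],[0,0,0,24,-48,9,0]]'
```

```text
t: 0.9
eef_pos: [363.9, 287.2, 321.1]
orientation: [[-0.959, 0.285, 0.0], [0.285, 0.959, 0.0], [-0.0, 0.0, -1.0]]
force: [1.1, 0.3, 0.0]
grip_width: 0.999
grasp_force: 0.0
```

```bash
python3 -m crank '[[0,-4,2,2,-5,1,0],[-1,-8,5,3,-10,1,0],[-2,-13,8,4,-15,1,0],[-3,-18,11,5,-20,1,0],[-3.7,-19.7,12.1,6,-25,1,0],[-3.7,-19.7,12.1,6.5,-30,1,0],[-3.7,-19.7,12.1,6.5,-34.5,1,0],[-3.7,-19.7,12.1,6.5,-34.5,1,0]]'
python3 - <<'E'
from h import *
s=env.sense();print(s['t'],s['eef_pos'],s['joint_positions']);i=imaging.camera_info("wrist");im=imaging.camera("wrist")
cv2.imwrite("pics/w1.png",im[:,:,::-1])
for c in blobs(im,(65,90,20),(95,255,140),500):
    w=ray("wrist",c,12,i)[:,:2].astype(np.float32);print(cv2.boundingRect(c),cv2.minEnclosingCircle(w))
E
```

```text
t: 1.7
eef_pos: [428.2, -58.1, 331.1]
orientation: [[-0.937, 0.077, 0.342], [0.071, 0.997, -0.028], [-0.343, -0.002, -0.939]]
force: [0.7, 0.1, -0.1]
grip_width: 1.002
grasp_force: 0.0
1.7 [428.17027993 -58.10809735 331.12072909] [-0.25542993 -0.11980619  2.17897916  0.08850265  0.73930127 -1.80489084]
```

View pics/w1.png

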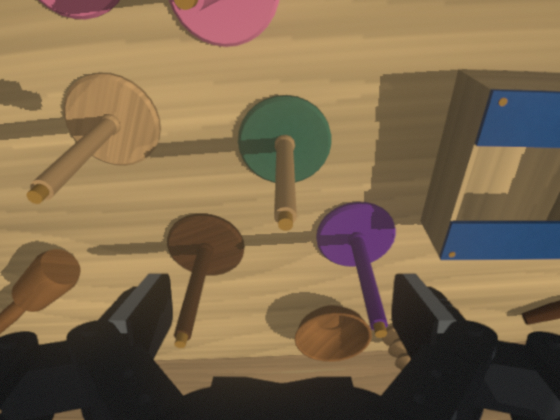

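Green stand: foot ellipse spans x 239–331, y 95–182 (centre about (285,138)); brass tip at about (286,220); box at right.

Run:
```python
from h import *
im=cv2.imread("pics/w1.png")[:,:,::-1].copy();i=imaging.camera_info("wrist")
hsv=cv2.cvtColor(im,cv2.COLOR_RGB2HSV);print(hsv[120,270],hsv[110,300])
for c in blobs(im,(55,70,10),(100,255,160),500):
    w=ray("wrist",c,12,i)[:,:2].astype(np.float32);print(cv2.boundingRect(c),cv2.minEnclosingCircle(w))
print(ray("wrist",[(285,138)],12,i),ray("wrist",[(286,218)],180,i))
for z,p in((86,[(488,91),(477,147),(454,222),(443,258)]),):print(ray("wrist",p,z,i).round())
```

```text
[62 69 96] [60 64 99]
(269, 118, 47, 45) ((504.14044189453125, -53.74183654785156), 33.15117645263672)
[[498.09206602 -61.92655112  12.        ]] [[499.38463108 -62.05440407 180.        ]]
[[433. 136.  86.]
 [490. 137.  86.]
 [586. 131.  86.]
 [641. 128.  86.]]
```

Run:
```python
from h import *
for n,f in(("wrist","w1"),("scene","scene"),("top","top")):
    im=cv2.imread(f"pics/{f}.png")[:,:,::-1].copy()
    for c in blobs(im,(45,45,20),(95,255,150),600):
        w=ray(n,c,12)[:,:2].astype(np.float32);print(n,cv2.boundingRect(c),cv2.minEnclosingCircle(w))
```

```text
wrist (240, 96, 91, 85) ((503.05328369140625, -62.578758239746094), 56.464820861816406)
scene (219, 208, 58, 46) ((510.7926330566406, -58.32212829589844), 57.25383377075195)
top (277, 189, 44, 43) ((505.8711242675781, -59.58413314819336), 55.38943099975586)
```

```bash
python3 -m crank '[[0,0,0,2,0,-4.5,0],[0,0,0,4,-0.2,-9,0],[0,0,0,6,-0.3,-13.5,0],[0,0,0,8,-0.3,-18,0],[0,0,0,8,-0.3,-19.6,0],[0,0,0,8,-0.3,-19.6,0],[0,0,0,8,-0.3,-19.6,60],[0,0,0,8,-0.3,-19.6,120]]' 60
python3 - <<'E'
from h import *
im=imaging.camera("wrist");cv2.imwrite("pics/w2.png",im[:,:,::-1]); im=imaging.camera("scene")[100:300,120:400];cv2.imwrite("pics/s2.png",cv2.resize(im[:,:,::-1],None,fx=2,fy=2))
E
```

```text
t: 2.55
eef_pos: [509.0, -59.0, 136.5]
orientation: [[-0.936, 0.076, 0.343], [0.07, 0.997, -0.027], [-0.344, -0.001, -0.939]]
force: [0.2, 0.5, 1.5]
grip_width: 0.688
grasp_force: 0.0
```

View pics/s2.png

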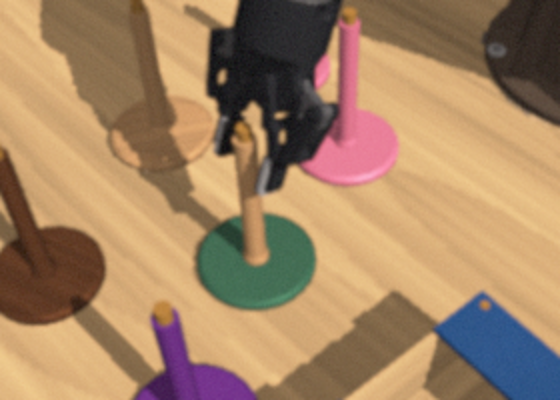

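Stem stands between the two open fingers; brass top at crop (243,131).

Run:
```python
from h import *
print(ray("scene",[(120+243/2,100+127/2)],180),ray("scene",[(120+256/2,100+260/2)],12))
s=env.sense();R=np.array(s['orientation']);print(s['eef_pos'],s['eef_pos']-11*R[:,2])
```

```text
[[506.85312195 -61.5506783  180.        ]] [[510.84184595 -56.55830198  12.        ]]
[509.1191007  -59.06987344 136.62198781] [505.33921722 -58.76773028 146.94774156]
```

View pics/w2.png

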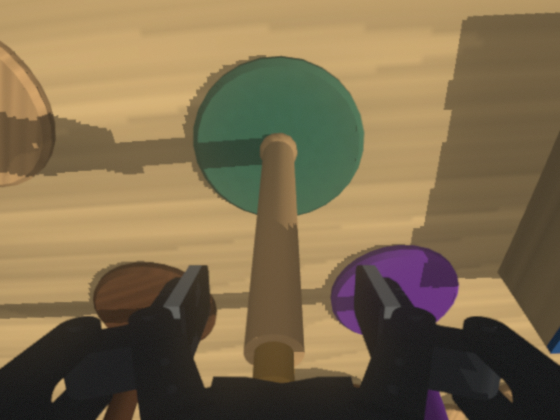

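The stem (x≈275) is centred between the pads (tips at x≈195 and 365). Closing, then lifting a little.

```bash
python3 -m crank '[[0,0,0,0.2,0,0,160],[0,0,0,0.2,0,0,200],[0,0,0,0.2,0,0,255],[0,0,0,0.2,0,0,255],[0,0,0,0.2,0,0,255],[0,0,0,0.2,0,0,255],[0,0,0,0.2,0,0,255],[0,0,0,0.2,0,0,255]]' 90
```

```text
t: 3.45
eef_pos: [511.0, -59.2, 135.6]
orientation: [[-0.936, 0.076, 0.342], [0.071, 0.997, -0.027], [-0.344, -0.001, -0.939]]
force: [-2.2, -1.6, 9.1]
grip_width: 0.211
grasp_force: 88.4
```

```bash
python3 -m crank '[[0,0,0,0,0,2,255],[0,0,0,0,0,5,255],[0,0,0,0,0,10,255],[0,0,0,0,0,14,255],[0,0,0,0,0,17,255],[0,0,0,0,0,18,255],[0,0,0,0,0,18,255],[0,0,0,0,0,18,255]]'
python3 - <<'E'
from h import *
s=env.sense();print(s['eef_pos'],s['joint_positions']);im=imaging.camera("scene")[30:290,120:420];cv2.imwrite("pics/s3.png",cv2.resize(im[:,:,::-1],None,fx=2,fy=2))
im=imaging.camera("wrist");cv2.imwrite("pics/w3.png",im[:,:,::-1])
E
```

```text
t: 4.25
eef_pos: [509.6, -58.8, 313.3]
orientation: [[-0.938, 0.076, 0.339], [0.071, 0.997, -0.027], [-0.34, -0.001, -0.94]]
force: [-0.0, -0.7, -2.5]
grip_width: 0.215
grasp_force: 88.2
[509.6007869 -58.7864308 313.320002 ] [-0.20436769  0.04169483  2.07467363  0.06792923  0.68190302 -1.74498488]
```

View pics/s3.png

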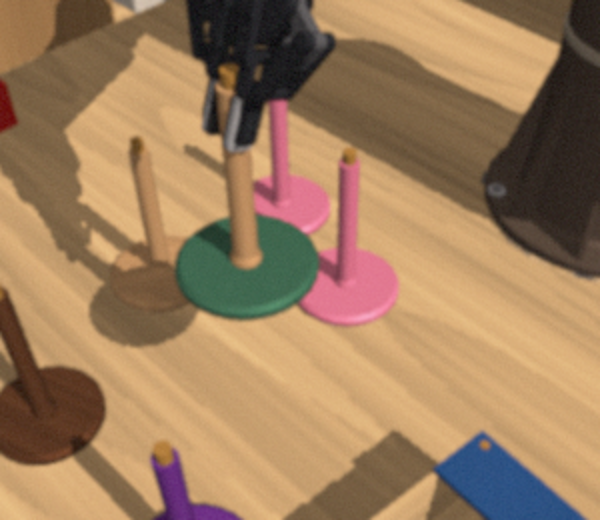

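Run:
```python
from h import *
for f in("w2","w3"):
    im=cv2.imread(f"pics/{f}.png")[:,:,::-1].copy()
    for c in blobs(im,(45,45,20),(95,255,150),1500): print(f,cv2.boundingRect(c),[round(v,1) for v in cv2.minEnclosingCircle(c)[0]],[np.round(v,1) for v in cv2.fitEllipse(cv2.convexHull(c))])
s=env.sense();R=np.array(s['orientation']);g=np.array(s['eef_pos'])-11*R[:,2]
for th in(-5,0,5):
    ax=Ro.from_rotvec(np.radians(th)*SY).apply([0,0,1]);u=g-147*ax
    print(th,proj("scene",[u+12*ax,u+180*ax]).round(1))
    i=imaging.camera_info("wrist");print(proj("wrist",[u+12*ax],i).round(1))
```

```text
w2 (195, 57, 169, 157) [278.9, 137.5] [array([278.7, 136.6]), array([159. , 168.3]), np.float64(93.5)]
w3 (196, 54, 170, 158) [280.9, 135.4] [array([280.9, 134.6]), array([161.3, 170. ]), np.float64(90.3)]
-5 [[236.9 163.4]
 [236.1  64.9]]
[[280.7 166.7]]
0 [[242.9 160.4]
 [234.3  65.6]]
[[280.7 150.6]]
5 [[248.8 156.9]
 [232.5  66.5]]
[[280.7 134.3]]
```

```bash
cat > way.py <<'E'
from h import *
import io,contextlib
with contextlib.redirect_stdout(io.StringIO()): from plan import clr
V0=np.array([3.7,-.3,135.7])
def tcp(u,z,th): return np.array([SC[0],SC[1],0])+u*SX+[0,0,z]+Ro.from_rotvec(np.radians(th)*SY).apply(V0)
def table(ref,W,th0=0,prev=None):
    for w in W:
        c=min(clr(*(np.array(prev)*(1-t)+np.array(w)*t)) for t in np.linspace(0,1,9)) if prev else 0
        print(w,'turn',np.round((w[2]-th0)*SY,1)[:2],'cm',np.round((tcp(*w)-ref)/10,2),'clr',round(float(c),1));prev=w
E
python3 - <<'E'
from way import *
s=env.sense();table(np.array(s['eef_pos']),[(0,178,0),(-16,150,35)])
print('insertion')
W=[(-16,150,35),(-16,120,35),(-16,96,35),(-10,88,35),(0,78,35),(6,73,31),(10,69,27),(12,65,23.5),(14,61,20),(16,56,17),(16,50,14),(14,42,10),(10,30,6),(4,20,2),(0,12,0),(0,6,0)]
table(tcp(*W[0]),W,35,W[0])
E
```

```text
(0, 178, 0) turn [0. 0.] cm [ 4.12 28.87  0.08] clr 0.0
(-16, 150, 35) turn [ 2.7 34.9] cm [10.21 28.4  -5.39] clr 15.0
insertion
(-16, 150, 35) turn [0. 0.] cm [0. 0. 0.] clr 15.0
(-16, 120, 35) turn [0. 0.] cm [ 0.  0. -3.] clr 14.8
(-16, 96, 35) turn [0. 0.] cm [ 0.   0.  -5.4] clr 10.6
(-10, 88, 35) turn [0. 0.] cm [ 0.6  -0.05 -6.2 ] clr 13.0
(0, 78, 35) turn [0. 0.] cm [ 1.6  -0.12 -7.2 ] clr 15.0
(6, 73, 31) turn [-0.3 -4. ] cm [ 1.42 -0.11 -7.16] clr 15.0
(10, 69, 27) turn [-0.6 -8. ] cm [ 1.   -0.08 -7.08] clr 11.9
(12, 65, 23.5) turn [ -0.9 -11.5] cm [ 0.46 -0.04 -7.11] clr 8.1
(14, 61, 20) turn [ -1.2 -15. ] cm [-0.1   0.01 -7.18] clr 8.0
(16, 56, 17) turn [ -1.4 -17.9] cm [-0.56  0.04 -7.43] clr 8.5
(16, 50, 14) turn [ -1.6 -20.9] cm [-1.24  0.1  -7.83] clr 11.2
(14, 42, 10) turn [ -1.9 -24.9] cm [-2.36  0.18 -8.4 ] clr 12.4
(10, 30, 6) turn [ -2.3 -28.9] cm [-3.69  0.29 -9.45] clr 15.0
(4, 20, 2) turn [ -2.6 -32.9] cm [ -5.23   0.41 -10.35] clr 15.0
(0, 12, 0) turn [ -2.7 -34.9] cm [ -6.1    0.48 -11.13] clr 11.0
(0, 6, 0) turn [ -2.7 -34.9] cm [ -6.1    0.48 -11.73] clr 5.0
```

```bash
python3 -m crank '[[0,0,0,0.5,3,0,255],[0,0,0,1,7,0,255],[0,0,0,1.7,12,0,255],[0,0,0,2.4,17,0,255],[0,0,0,3,21.5,0,255],[0,0,0,3.6,25.5,0,255],[0,0,0,4,28,0,255],[0,0,0,4.1,28.9,0.1,255]]'
python3 -m crank '[[0.4,5,0,1,0,-0.5,255],[0.8,10,0,2,-0.1,-1,255],[1.3,16,0,3,-0.2,-2,255],[1.8,22,0,4,-0.3,-3,255],[2.3,29,0,5,-0.4,-4.3,255],[2.7,34.9,0,6.1,-0.5,-5.5,255],[2.7,34.9,0,6.1,-0.5,-5.5,255],[2.7,34.9,0,6.1,-0.5,-5.5,255]]'
python3 - <<'E'
from way import *
s=env.sense();R=np.array(s['orientation']);print(s['joint_positions'],tcp(-16,150,35)-s['eef_pos'],np.degrees(np.arctan2(R[0,2],-R[2,2])))
im=imaging.camera("scene")[100:400,150:530];cv2.imwrite("pics/s4.png",cv2.resize(im[:,:,::-1],None,fx=2,fy=2))
im=imaging.camera("top");cv2.imwrite("pics/t4.png",im[:,:,::-1]);cv2.imwrite("pics/w4.png",imaging.camera("wrist")[:,:,::-1])
E
```

```text
t: 5.15
eef_pos: [551.0, 232.6, 313.8]
orientation: [[-0.938, 0.073, 0.339], [0.068, 0.997, -0.027], [-0.34, -0.002, -0.941]]
force: [0.1, -0.7, -2.2]
grip_width: 0.211
grasp_force: 88.5
t: 5.95
eef_pos: [612.4, 224.1, 258.6]
orientation: [[-0.963, 0.076, -0.26], [0.074, 0.997, 0.019], [0.261, -0.001, -0.965]]
force: [-0.2, 0.4, -1.0]
grip_width: 0.213
grasp_force: 88.5
[ 0.25716835  0.60506127  1.35468329  0.08526898  1.43263804 -1.25941307] [-0.73648009  1.11671126  0.47477343] -15.081286016356351
```

View pics/s4.png

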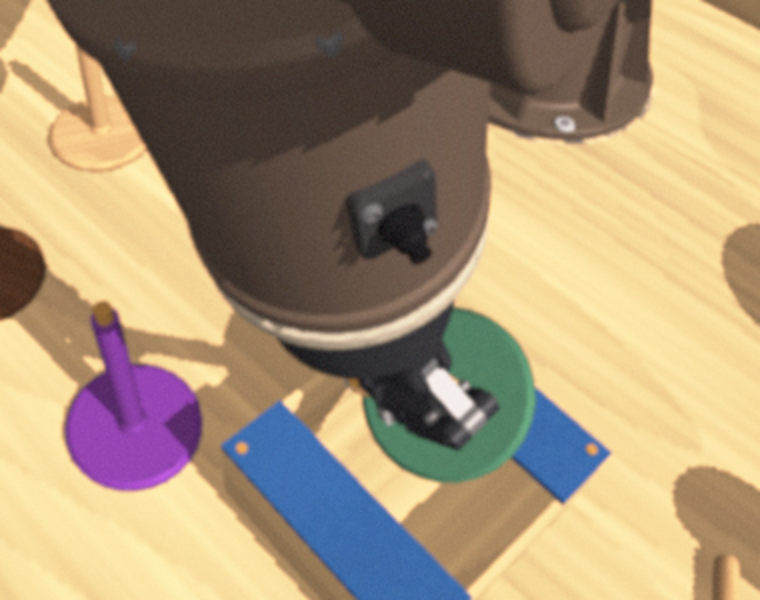

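Run:
```python
from way import *
s=env.sense();R=np.array(s['orientation']);g=np.array(s['eef_pos'])-11*R[:,2]
for f in("w3","w4"):
    im=cv2.imread(f"pics/{f}.png")[:,:,::-1].copy()
    for c in blobs(im,(45,45,20),(95,255,190),1500): print(f,cv2.boundingRect(c))
a=Ro.from_rotvec(np.radians(35)*SY).apply([0,0,1]);b=np.cross(SY,a);P=g-146*a
ph=np.linspace(0,2*np.pi,90)[:,None]
p=proj("scene",P+12*a+58*(np.cos(ph)*b+np.sin(ph)*SY))
print(np.round((p-[150,100])*2).min(0),np.round((p-[150,100])*2).max(0))
```

```text
w3 (196, 54, 170, 158)
w4 (195, 54, 172, 159)
[362. 305.] [538. 485.]
```

View pics/w4.png

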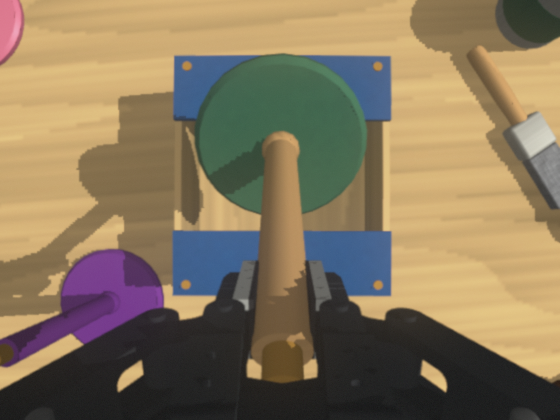

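Foot held without slip, centred along the slot (281 vs box middle 283); slot edges at rows ≈120 and 231.

```bash
python3 - <<'E'
from way import *
p=ray("wrist",[(283,120.5),(283,231)],86);print(p.round(1),p.mean(0),(p.mean(0)-SC)@SX,(p[1]-p[0])@SX)
E
python3 -m crank '[[0,0,0,0,0,-1.5,255],[0,0,0,0,0,-3,255],[0,0,0,0,0,-4.5,255],[0,0,0,0,0,-5.4,255],[0,0,0,0.3,0,-5.8,255],[0,0,0,0.6,0,-6.2,255],[0,0,0,0.6,0,-6.2,255]]'
```

```text
[[497.7 235.6  86. ]
 [594.4 228.4  86. ]] [546.01846247 231.99552073  86.        ] -1.110791879527151 96.94282441177266
t: 6.8
eef_pos: [619.0, 225.0, 198.6]
orientation: [[-0.963, 0.075, -0.258], [0.073, 0.997, 0.019], [0.259, -0.0, -0.966]]
force: [-0.5, -0.2, -1.2]
grip_width: 0.212
grasp_force: 88.6
```

Run:
```python
from way import *
s=env.sense();print(tcp(-10,88,35)-s['eef_pos'])
W=[(0,78,35),(6,73,31),(10,69,27),(12,65,23.5),(14,61,20),(16,56,17),(16,50,14),(15,46,12)]
table(np.array(s['eef_pos']),W,35,(-10,88,35))
```

```text
[-1.34449285 -0.24982054 -1.52972442]
(0, 78, 35) turn [0. 0.] cm [ 0.86 -0.1  -1.15] clr 15.0
(6, 73, 31) turn [-0.3 -4. ] cm [ 0.68 -0.09 -1.12] clr 15.0
(10, 69, 27) turn [-0.6 -8. ] cm [ 0.27 -0.06 -1.03] clr 11.9
(12, 65, 23.5) turn [ -0.9 -11.5] cm [-0.27 -0.01 -1.06] clr 8.1
(14, 61, 20) turn [ -1.2 -15. ] cm [-0.83  0.03 -1.13] clr 8.0
(16, 56, 17) turn [ -1.4 -17.9] cm [-1.3   0.07 -1.39] clr 8.5
(16, 50, 14) turn [ -1.6 -20.9] cm [-1.97  0.12 -1.78] clr 11.2
(15, 46, 12) turn [ -1.8 -22.9] cm [-2.53  0.16 -2.06] clr 12.4
```

```bash
python3 -m crank '[[0,0,0,0.9,-0.1,-1.1,255],[-0.3,-4,0,0.7,-0.1,-1.1,255],[-0.6,-8,0,0.3,-0.1,-1.0,255],[-0.6,-8,0,0.3,-0.1,-1.0,255]]'
python3 - <<'E'
from way import *
s=env.sense();R=np.array(s['orientation']);print(tcp(10,69,27)-s['eef_pos'],R[:,2])
cv2.imwrite("pics/w5.png",imaging.camera("wrist")[:,:,::-1])
W=[(12,65,23.5),(14,61,20),(16,56,17),(16,50,14),(14,42,10),(10,30,6),(4,20,2),(0,14,0)]
table(np.array(s['eef_pos']),W,27,(10,69,27))
E
```

```text
t: 7.2
eef_pos: [620.7, 224.2, 189.3]
orientation: [[-0.99, 0.075, -0.12], [0.074, 0.997, 0.009], [0.12, 0.0, -0.993]]
force: [-0.8, -0.0, -1.2]
grip_width: 0.215
grasp_force: 88.6
[ 1.01980422  0.22896873 -1.08541509] [-0.11972277  0.00896401 -0.99276689]
(12, 65, 23.5) turn [-0.3 -3.5] cm [-0.44  0.07 -0.13] clr 8.1
(14, 61, 20) turn [-0.5 -7. ] cm [-1.    0.11 -0.21] clr 8.0
(16, 56, 17) turn [ -0.8 -10. ] cm [-1.46  0.15 -0.46] clr 8.5
(16, 50, 14) turn [ -1. -13.] cm [-2.14  0.2  -0.85] clr 11.2
(14, 42, 10) turn [ -1.3 -16.9] cm [-3.26  0.29 -1.43] clr 12.4
(10, 30, 6) turn [ -1.6 -20.9] cm [-4.59  0.39 -2.47] clr 15.0
(4, 20, 2) turn [ -1.9 -24.9] cm [-6.13  0.51 -3.38] clr 15.0
(0, 14, 0) turn [ -2.1 -26.9] cm [-7.    0.58 -3.96] clr 13.0
```

View pics/w5.png

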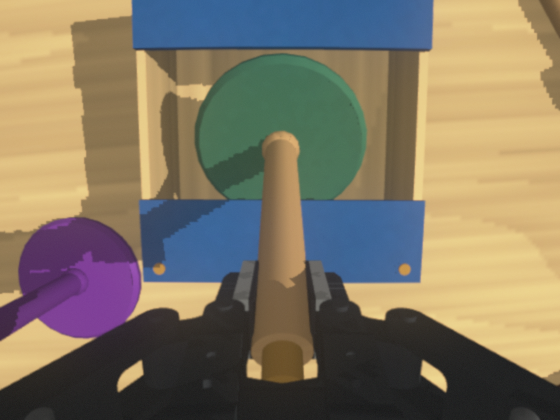

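The low edge is under the far (+x) board (row 200) and the high edge at row 54 is just inside the near board's edge (row 48), as planned.

```bash
python3 -m crank '[[-0.3,-3.5,0,-0.4,0,-0.1,255],[-0.5,-7,0,-1,0.1,-0.2,255],[-0.8,-10,0,-1.5,0.1,-0.5,255],[-1,-13,0,-2.1,0.2,-0.9,255],[-1,-13,0,-2.1,0.2,-0.9,255]]'
python3 - <<'E'
from way import *
s=env.sense();R=np.array(s['orientation']);print(tcp(16,50,14)-s['eef_pos'],R[:,2])
W=[(14,42,10),(10,30,6),(4,20,2),(0,14,0),(0,9,0)]
table(np.array(s['eef_pos']),W,14,(16,50,14))
E
```

```text
t: 7.75
eef_pos: [599.2, 226.0, 179.3]
orientation: [[-0.992, 0.075, 0.103], [0.074, 0.997, -0.009], [-0.104, -0.001, -0.995]]
force: [-0.4, -0.1, -2.4]
grip_width: 0.217
grasp_force: 88.7
[0.06541766 0.20165702 1.42860485] [ 0.10321338 -0.00915016 -0.99461715]
(14, 42, 10) turn [-0.3 -4. ] cm [-1.11  0.11 -0.43] clr 12.4
(10, 30, 6) turn [-0.6 -8. ] cm [-2.44  0.21 -1.48] clr 15.0
(4, 20, 2) turn [ -0.9 -12. ] cm [-3.98  0.33 -2.39] clr 15.0
(0, 14, 0) turn [ -1.1 -14. ] cm [-4.85  0.4  -2.96] clr 13.0
(0, 9, 0) turn [ -1.1 -14. ] cm [-4.85  0.4  -3.46] clr 8.0
```

No contact. Continue righting and lower to just above the floor.

```bash
python3 -m crank '[[-0.3,-4,0,-1.1,0.1,-0.4,255],[-0.6,-8,0,-2.4,0.2,-1.5,255],[-0.9,-12,0,-4,0.3,-2.4,255],[-1.1,-14,0,-4.8,0.4,-2.9,255],[-1.1,-14,0,-4.8,0.4,-3.4,255],[-1.1,-14,0,-4.8,0.4,-3.4,255]]'
python3 - <<'E'
from way import *
s=env.sense();R=np.array(s['orientation']);print(tcp(0,6,0)-s['eef_pos'],R[:,2])
cv2.imwrite("pics/w6.png",imaging.camera("wrist")[:,:,::-1])
im=cv2.imread("pics/w6.png")[:,:,::-1].copy()
for c in blobs(im,(45,45,20),(95,255,190),1500): print(cv2.boundingRect(c))
E
```

```text
t: 8.35
eef_pos: [553.7, 229.9, 145.5]
orientation: [[-0.937, 0.076, 0.341], [0.07, 0.997, -0.028], [-0.342, -0.003, -0.94]]
force: [0.1, 0.5, -2.5]
grip_width: 0.211
grasp_force: 88.7
[-3.01831012  0.0760982  -3.80112472] [ 0.34120112 -0.02849391 -0.93955835]
(196, 100, 170, 113)
```

```bash
python3 -m crank '[[0,0,0,-0.2,0,-0.2,255],[0,0,0,-0.2,0,-0.3,255],[0,0,0,-0.2,0,-0.3,255]]'|egrep 'eef|force'; python3 -m crank '[[0,0,0,0,0,-0.1,255],[0,0,0,0,0,-0.1,255]]'|egrep 'eef|force'
```

```text
eef_pos: [550.9, 229.8, 142.9]
force: [-0.2, -0.0, -1.9]
grasp_force: 88.7
eef_pos: [550.6, 230.0, 142.0]
force: [-0.5, -0.3, -2.4]
grasp_force: 88.7
```

```bash
python3 -m crank '[[0,0,0,0,0,-0.1,255],[0,0,0,0,0,-0.1,255]]'|egrep 'eef|force: \['; python3 -m crank '[[0,0,0,0,0,-0.1,255],[0,0,0,0,0,-0.1,255]]'|egrep 'eef|force: \['
```

```text
eef_pos: [550.9, 230.0, 141.7]
force: [-2.7, -2.9, 9.3]
eef_pos: [551.2, 229.9, 141.6]
force: [-7.7, -6.7, 25.9]
```

```bash
python3 -m crank '[[0,0,0,0,0,0.1,255],[0,0,0,0,0,0.1,220],[0,0,0,0,0,0.1,190],[0,0,0,0,0,0.1,150],[0,0,0,0,0,0.1,80],[0,0,0,0,0,0.1,0],[0,0,0,0,0,0.1,0],[0,0,0,0,0,0.1,0]]' 20
python3 - <<'E'
from workcell import imaging
import cv2
cv2.imwrite("pics/w7.png",imaging.camera("wrist")[:,:,::-1])
E
```

```text
t: 10.1
eef_pos: [550.5, 230.1, 140.9]
orientation: [[-0.936, 0.075, 0.343], [0.07, 0.997, -0.027], [-0.344, -0.001, -0.939]]
force: [0.2, -0.0, 0.5]
grip_width: 1.001
grasp_force: 0.0
```

View pics/w7.png

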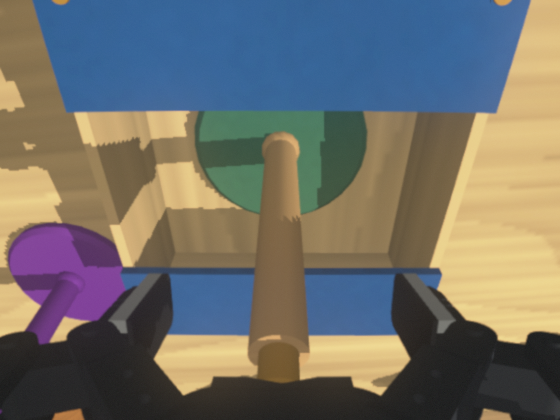

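The stand is upright on the box floor, released, with clear space to both fingers. Retreat backward along the tool axis.

```bash
python3 -m crank '[[0,0,0,-0.7,0,2,0],[0,0,0,-1.8,0,5,0],[0,0,0,-3.4,0,9.5,0],[0,0,0,-5,0,14,0],[0,0,0,-6.5,0,18,0],[0,0,0,-8,0,20,0],[0,0,0,-8,0,20,0],[0,0,0,-8,0,20,0]]'
python3 - <<'E'
from h import *
im=imaging.camera("scene");cv2.imwrite("pics/s8.png",im[:,:,::-1])
E
```

```text
t: 10.95
eef_pos: [470.4, 230.1, 341.1]
orientation: [[-0.936, 0.075, 0.344], [0.07, 0.997, -0.026], [-0.345, -0.001, -0.939]]
force: [0.1, -0.5, 0.2]
grip_width: 1.0
grasp_force: 0.0
```

View pics/s8.png

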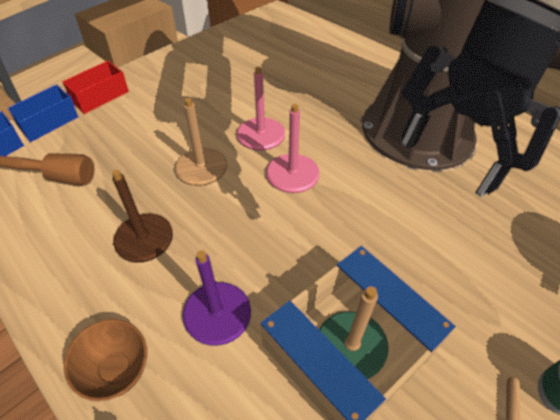

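The green stand is upright in the box (stem from about (353,345) to (371,293)) and the other stands are where they were.

```bash
python3 -c "from workcell import job_done; print(job_done())"
```

```text
the job is handed in; nothing more can be done
None
```

The green-footed lamp stand is upright on the floor of the blue-lidded drying box with its stem up through the slot, the other stands were not moved, and I handed the job in at about 11 s; no verdict was shown.

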